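# Put the hollow punches back in their block by size

### The arm

A 6-joint arm with a two-finger parallel gripper is mounted at the origin on the work surface. World frame = base frame: x ahead of the robot, y to its left, z up, the work surface at z = 0. Lengths are in m, angles in rad, forces in N, time in s.
With the tool pointing down it reaches from about 0.375 to 0.9 m from the base axis. Payload 3.1 kg.
Tool frame: the origin (TCP) lies on the front face of the gripper's body, between the roots of the fingers; the fingertips stand 73 mm ahead of it and the grasp point (between the pads) lies 54 mm ahead of it (manip.tips_ahead is the distance from the TCP to the fingertips, in m); z points along the fingers, y is the line along which they close (so a half turn about z gives the same grasp; the last joint's range is limited). The gripper opens to 85 mm and grips with 20 to 120 N. Pads are 22 mm wide; open, the fingers measure 114 mm over their backs; the gripper's body (76 mm by 85 mm) begins 54 mm behind the grasp point. The pads swing forward as they close: fully open they stand 13 mm farther back than shut.
Start: joints at [1.125, 0.527, 1.433, -0, 1.181, -0.178], TCP at [0.165, 0.603, 0.304] pointing down, gripper open.
Joint ranges: [-3.08, 3.08], [-0.75, 2.2], [0.22, 2.44], [-1.43, 4.57], [0, 2.65], [-2.85, 2.85]. Speed limits (rad/s): [2.79, 2.79, 3.14, 3.14, 3.14, 3.14].

### API

Orientations are given as a unit quaternion [x, y, z, w].
In Python, from station import sense, eyes, workorder, manip gives the robot as it stands.
- The arm moves only by the shell command python3 -m inch 'ROWS' [OPENING] [FORCE]. ROWS is JSON, a list of rows, each an object of numbers: "dx", "dy", "dz": the shift along the tool's x, y, z in cm; "wx", "wy", "wz": the turn, a rotation vector about the tool's x, y, z in degrees. In form: [{"dx": .., "dy": .., "dz": .., "wx": .., "wy": .., "wz": ..}, ...]. A call has 1 to 10 rows; each row shifts and turns the commanded pose from where the row before left it, along the tool's axes as they then stand; what a row does not reach is not made up. A row lasts 1/8 s, in which the tool goes at most 62.5 mm and 10.7 degrees, less where a joint would pass 70% of its speed; a pose out of reach is approached as far as the arm can. A call with a gripper value outside its range is refused whole. OPENING is the opening, from 0 (shut) to 1 (fully open), set as the call begins (- or left out, the last holds). The fingers move at their own pace and stop on an object; FORCE is the grip in N (left out, the last holds). Time passes only in rows, so rows that do not move let the fingers close. It gives the time, the measured TCP pose, the force, the opening and the grip force at its end, in the units of the state.
- sense(): the state, without advancing time (a new reading comes with each control period).
- eyes.snapshot(name): name is "scene" or "top" or "wrist"; returns the picture (400x640x3 uint8, red, green, blue); there is no depth.
- eyes.camera_params(name): a dict with "fx", "fy", "cx", "cy" (pixels), "D" ([k1, k2, p1, p2, k3] as OpenCV has them; the pictures are not rectified), "rvec" (rotation vector, rad) and "tvec" (3), from world to camera coordinates, as OpenCV has them. Camera axes: x right, y down, z forward; pixel columns grow to the right and rows downward; lengths in m; the calibration is good to about 2 mm. A picture is of the moment at which its call begins: read the wrist's pose just before it. camera_params takes no time and is no camera call; for the wrist camera it gives the pose at the moment of the call.
- workorder.sign_off(): hands the job in; it is judged then, once.
The state is a dict: "t": time; "q": joint angles; "qd": joint speeds; "tau": joint torques, N m; "tcp_pos": TCP position; "tool_rot": TCP orientation; "force": force on the tool from outside, world axes, zero at the start; "ft_torque": the same for the moment, N m; "finger_gap": opening from 0.0 (shut) to 1.0 (fully open); "gripper_force": force on a finger pad.
Only numpy, scipy, OpenCV 4.12 (cv2) and the standard library are available. Lean on these libraries where they do the work, as an engineer would, in place of code of your own. Each camera call takes 0.05 s, during which the arm holds its last target. There are 200 camera calls.

### The job

Punching is done: put the four hollow punches back in their wooden storage block in order of size, each standing upright in the recess bored for it, the smallest in the smallest recess up to the largest in the largest. Set them down gently so that the cutting edges are not hurt, let none fall over, and leave the dye bottle, the wax cake and the awl where they are.

Things in the scene. Friction and masses are not known exactly. Their poses are not given: they have to be found in the camera images.
- punch_a: The smallest of four hollow drive punches, loose, upright on the white pad (its top 15 mm above the bench). Black round steel head 26 mm in diameter, then a cone, then a plain bright shank of 18 mm diameter to grip (at least the upper 50 mm); 102 mm tall, about 200 g. Origin: centre of the underside (cutting edge); z along its axis, up.
- punch_b: The second smallest of four hollow drive punches, loose, upright on the white pad (its top 15 mm above the bench). Black round steel head 38 mm in diameter, then a cone, then a plain bright shank of 18 mm diameter to grip (at least the upper 50 mm); 106 mm tall, about 300 g. Origin: centre of the underside (cutting edge); z along its axis, up.
- punch_c: The second largest of four hollow drive punches, loose, upright on the white pad (its top 15 mm above the bench). Black round steel head 50 mm in diameter, then a cone, then a plain bright shank of 18 mm diameter to grip (at least the upper 50 mm); 110 mm tall, about 420 g. Origin: centre of the underside (cutting edge); z along its axis, up.
- punch_d: The largest of four hollow drive punches, loose, upright on the white pad (its top 15 mm above the bench). Black round steel head 62 mm in diameter, then a cone, then a plain bright shank of 18 mm diameter to grip (at least the upper 50 mm); 114 mm tall, about 560 g. Origin: centre of the underside (cutting edge); z along its axis, up.
- stand: Fixed brown wooden block, 310 (x) x 100 (y) x 24 mm, at any yaw. Origin: centre of the underside, z up. Four round flat recesses with green floors at z = 16 mm, in a row along x at y = 0: diameter 42 mm at x = -123, 54 at x = -51, 66 at x = +25, 78 at x = +107 mm; each 16 mm wider than its punch's head. More finger room across the row (y) than along it.
- dye_bottle: Small black bottle with a red cap, 28 mm in diameter, 52 mm tall, loose, standing among the punches on the pad; to be left alone. Origin: centre of its underside.
- wax_cake: Round yellow cake of beeswax, 38 mm in diameter, 18 mm high, loose, lying among the punches on the pad; to be left alone. Origin: centre of its underside.
- awl: Scratch awl, 145 mm long, 21 mm thick, dark wooden handle, steel point, loose, lying by the pad's far edge; to be left alone. Origin: on its underside, near the front end of the handle; the point is towards its +x.
Things that resemble listed ones, but are neither listed nor needed, are in the scene too. Leave any green or pink look-alike of the punch_d alone.

How it is judged:
At the end, for the whole second after the job is handed in: Every punch stands upright (within about 5 degrees) and at rest on the floor of its own recess (height within 3 mm), its axis within 10 mm of the recess centre along and across the row (x of punch_a in the frame of stand between -0.133 and -0.113 m and y of punch_a in the frame of stand between -0.01 and 0.01 m and z of punch_a in the frame of stand between 0.013 and 0.019 m and angle between each of punch_a, punch_b, punch_c, punch_d's own z axis and vertical below 0.08 rad and linear speed of each of punch_a, punch_b, punch_c, punch_d below 0.02 m/s and angular speed of each of punch_a, punch_b, punch_c, punch_d below 0.2 rad/s and x of punch_b in the frame of stand between -0.061 and -0.041 m and y of punch_b in the frame of stand between -0.01 and 0.01 m and z of punch_b in the frame of stand between 0.013 and 0.019 m and x of punch_c in the frame of stand between 0.015 and 0.035 m and y of punch_c in the frame of stand between -0.01 and 0.01 m and z of punch_c in the frame of stand between 0.013 and 0.019 m and x of punch_d in the frame of stand between 0.097 and 0.117 m and y of punch_d in the frame of stand between -0.01 and 0.01 m and z of punch_d in the frame of stand between 0.013 and 0.019 m); the robot touches nothing.
It fails at once if a punch falls over (angle between any of punch_a, punch_b, punch_c, punch_d's own z axis and vertical above 0.7 rad).
It fails at once if a punch is dropped or driven into the block: moving faster than 0.5 m/s within 24 mm of the recess floor ((horizontal distance between punch_a and stand below 0.17 m and z of punch_a in the frame of stand below 0.04 m and linear speed of punch_a above 0.5 m/s) or (horizontal distance between punch_b and stand below 0.17 m and z of punch_b in the frame of stand below 0.04 m and linear speed of punch_b above 0.5 m/s) or (horizontal distance between punch_c and stand below 0.17 m and z of punch_c in the frame of stand below 0.04 m and linear speed of punch_c above 0.5 m/s) or (horizontal distance between punch_d and stand below 0.17 m and z of punch_d in the frame of stand below 0.04 m and linear speed of punch_d above 0.5 m/s)).
It fails at once if the dye bottle, the wax cake or the awl is pushed more than 20 mm (distance of any of dye_bottle, wax_cake, awl from where it was at the start of the episode above 0.02 m).
It also fails if it takes over 115 s, if anything falls off the work surface, if the arm or the gripper's body presses on something with over 40 N, if the wrist force passes 120 N, or if a joint passes its speed limit or range.

## Working session

There is one attempt and no reset: what is moved stays moved. The work goes in short steps, Python scripts to look and compute and a shell command to move; the robot and the scene stay as the last step left them, time stands still between calls to the robot, and variables do not carry over. Pictures are saved under pics/ and viewed, at most 14 in all, crops included, and the job is handed in when it is done.

```bash
ls; mkdir -p pics
cat > h.py <<'E'
import numpy as np,cv2,json
from station import sense,eyes,workorder,manip
def snap(n,f):
    im=eyes.snapshot(n); cv2.imwrite('pics/'+f,im[:,:,::-1]); return im
def cam(n):
    p=eyes.camera_params(n); K=np.array([[p['fx'],0,p['cx']],[0,p['fy'],p['cy']],[0,0,1.]])
    R=cv2.Rodrigues(np.array(p['rvec'],float))[0]; return K,np.array(p['D'],float),R,np.array(p['tvec'],float).ravel()
def ray(c,uv):
    K,D,R,t=c; n=cv2.undistortPoints(np.array(uv,float).reshape(-1,1,2),K,D).reshape(-1,2)
    d=np.c_[n,np.ones(len(n))]@R; return -R.T@t,d
def onz(c,uv,z):
    o,d=ray(c,uv); return o+d*((z-o[2])/d[:,2])[:,None]
def proj(c,P):
    K,D,R,t=c; return cv2.projectPoints(np.array(P,float).reshape(-1,3),cv2.Rodrigues(R)[0],t,K,D)[0].reshape(-1,2)
def tri(c1,u1,c2,u2):
    (o1,d1),(o2,d2)=ray(c1,[u1]),ray(c2,[u2]); d1=d1[0];d2=d2[0]
    s=np.linalg.lstsq(np.c_[d1,-d2],o2-o1,rcond=None)[0]
    a,b=o1+s[0]*d1,o2+s[1]*d2; return (a+b)/2,np.linalg.norm(a-b)
E
python3 - <<'E'
from h import *
for n in('top','scene','wrist'): snap(n,n+'0.png'); c=cam(n); print(n,(-c[2].T@c[3]).round(3),c[0][0,0].round(1),c[2][2].round(2))
s=sense(); print(s['t'],s['tcp_pos'],s['tool_rot'],s['finger_gap'])
E
```

```text
pics
top [0.35  0.003 1.041] 487.1 [ 0.17 -0.01 -0.99]
scene [1.107 0.044 0.798] 453.1 [-0.61 -0.05 -0.79]
wrist [0.084 0.626 0.372] 320.4 [ 0.31 -0.09 -0.95]
0.15 [0.16456327 0.60250884 0.30315235] [ 1.32987138e-01  9.91117407e-01 -8.00992236e-04 -2.56261961e-04] 0.9991612528619244
```

View pics/top0.png

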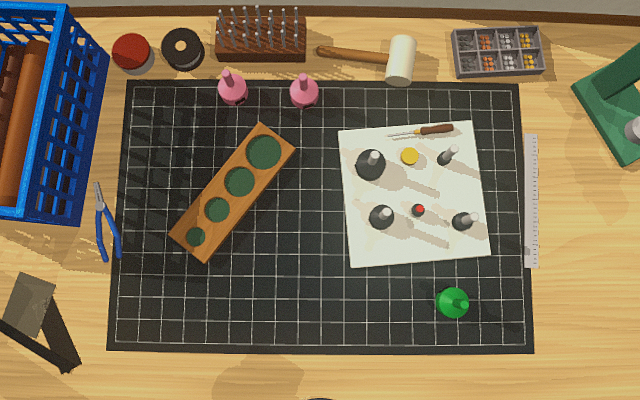

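View pics/scene0.png

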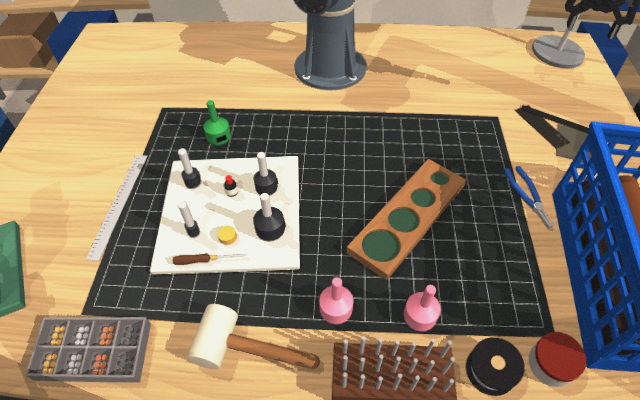

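Top view: the black-headed punches on the pad are d (371,165), c (381,217), b (463,221) and a (445,157). The things that could be confused with them are the pink ones at (232,88) and (304,91), the green one at (453,302) and the black bottle at (418,210). I choose the four black punches on the white pad, and the recesses are at (195,236) to (263,152). A close crop comes next to check this.

Run:
```python
import cv2,numpy as np
a=cv2.imread('pics/top0.png')[115:275,335:495]; b=cv2.imread('pics/scene0.png')[140:280,150:310]
a=cv2.resize(a,(400*1,400),interpolation=cv2.INTER_CUBIC); b=cv2.resize(b,(400,350),interpolation=cv2.INTER_CUBIC)
b=cv2.copyMakeBorder(b,0,50,0,0,cv2.BORDER_CONSTANT)
cv2.imwrite('pics/crop0.png',np.hstack([a,b]))
```

```text
(no output)
```

View pics/crop0.png

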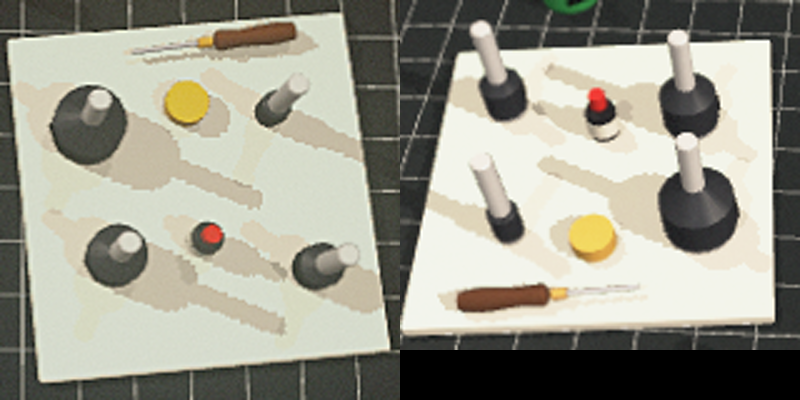

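The crop confirms the choice: d, c, b and a have black heads and bright shanks. Shank tops in the top view are at about (376,155), (387,212), (475,217) and (455,149). In the scene view they are at (265,196), (262,155), (183,151) and (183,204).

```bash
cat > m.py <<'E'
from h import *
T,S=cam('top'),cam('scene')
def green(f,box):
    im=cv2.imread('pics/'+f); h=cv2.cvtColor(im,cv2.COLOR_BGR2HSV)
    m=cv2.inRange(h,(50,60,30),(95,255,140)); k=np.zeros_like(m); x0,y0,x1,y1=box; k[y0:y1,x0:x1]=m[y0:y1,x0:x1]
    k=cv2.morphologyEx(k,cv2.MORPH_OPEN,np.ones((3,3)))
    cs=[c for c in cv2.findContours(k,cv2.RETR_EXTERNAL,cv2.CHAIN_APPROX_NONE)[0] if cv2.contourArea(c)>60]
    return sorted([(cv2.contourArea(c),cv2.fitEllipse(c)) for c in cs],key=lambda a:a[0])
if __name__=='__main__':
    tops={'d':((375.8,154.6),(264.8,196)),'c':((387,211.8),(261.6,154.8)),'b':((475,216.6),(182.8,151.2)),'a':((454.6,148.6),(183.2,204))}
    for k,(u,v) in tops.items():
        p,e=tri(T,u,S,v); print(k,p.round(4),round(e,4))
    gt,gs=green('top0.png',(165,115,300,270)),green('scene0.png',(340,150,470,280))
    X=[]
    for a,b in zip(gt,gs):
        p,e=tri(T,a[1][0],S,b[1][0]); X.append(p); print('rec',p.round(4),round(e,4),np.round(a[1],1).tolist() if 0 else [round(x,1) for x in a[1][1]],a[0],[round(x,1) for x in a[1][0]],
          onz(T,[a[1][0]],.018)[0,:2].round(4),onz(S,[b[1][0]],.018)[0,:2].round(4))
    X=np.array(X); lx=np.array([-.123,-.051,.025,.107]); 
    print(len(gt),len(gs),np.linalg.norm(np.diff(X,axis=0),axis=1))
    A=np.zeros((8,4)); A[:4]=np.c_[np.ones(4),np.zeros(4),lx,0*lx]; A[4:]=np.c_[np.zeros(4),np.ones(4),0*lx,lx]
    s=np.linalg.lstsq(A,np.r_[X[:,0],X[:,1]],rcond=None)[0]; yaw=np.arctan2(s[3],s[2]); print('stand',s,np.hypot(s[2],s[3]),np.degrees(yaw))
    for l in lx: print((s[:2]+l*np.array([np.cos(yaw),np.sin(yaw)])).round(4))
E
python3 m.py
```

```text
d [ 0.5833 -0.1011  0.1289] 0.0047
c [ 0.4729 -0.1221  0.1244] 0.0037
b [ 0.465  -0.2917  0.1211] 0.0046
a [ 0.6001 -0.2586  0.1171] 0.0046
rec [0.4316 0.2652 0.0207] 0.0012 [15.0, 16.0] 151.0 [195.5, 236.3] [0.4318 0.2652] [0.4291 0.2666]
rec [0.4888 0.2215 0.0202] 0.0028 [20.2, 23.5] 360.5 [217.7, 209.6] [0.489  0.2205] [0.4869 0.2235]
rec [0.5493 0.1761 0.02  ] 0.0017 [25.7, 28.8] 573.5 [239.9, 181.7] [0.5497 0.1756] [0.5478 0.1773]
rec [0.6151 0.127  0.0202] 0.0012 [31.9, 33.2] 828.5 [263.5, 152.0] [0.6157 0.1267] [0.6137 0.1279]
4 4 [0.07196568 0.07567612 0.08208876]
stand [ 0.52960249  0.19114049  0.79793391 -0.60028196] 0.9985173850066458 -36.953973415318785
[0.4313 0.2651]
[0.4888 0.2218]
[0.5496 0.1761]
[0.6151 0.1268]
```

Every height agrees with the text: shank tops at 129, 125, 121 and 117 mm, recess centres about 20 mm, spacings 72, 76 and 82 mm. First I turn the tool so the fingers close across the row. That makes tool x equal to −stand x and tool y equal to stand y.

```bash
cat > go.py <<'E'
import sys; from h import *
from scipy.spatial.transform import Rotation as Ro
s=sense(); R=Ro.from_quat(s['tool_rot']).as_matrix()
print('t',round(s['t'],2),'tcp',np.round(s['tcp_pos'],4),'ydir',np.degrees(np.arctan2(R[1,1],R[0,1])).round(2),'tilt',(R[:2,2]*57.3).round(2),'F',np.round(s['force'],1),'gap',round(s['finger_gap'],3))
if len(sys.argv)>3:
    d=R.T@(np.array(list(map(float,sys.argv[1:4])))-s['tcp_pos'])*100; print('d cm',d.round(2))
E
python3 -m inch '[{"wz":7.25},{"wz":7.25},{"wz":7.25},{}]' 0.6 80; python3 go.py 0.583 -0.101 0.25
```

```text
t 0.15 tcp [0.1646 0.6025 0.3032] ydir 74.72 tilt [-0.04 -0.09] F [ 0.3 -0.9  0.2] gap 0.999
d cm [-58.91 -56.82   5.39]invalid input at $[0]: expected keys dx, dy, dz, wx, wy, wz
```

```bash
python3 -m inch '[{"dx":0,"dy":0,"dz":0,"wx":0,"wy":0,"wz":7.25},{"dx":0,"dy":0,"dz":0,"wx":0,"wy":0,"wz":7.25},{"dx":0,"dy":0,"dz":0,"wx":0,"wy":0,"wz":7.25},{"dx":0,"dy":0,"dz":0,"wx":0,"wy":0,"wz":0}]' 0.6 80; python3 go.py 0.583 -0.101 0.25
```

```text
t: 0.65
tcp_pos: [0.1647, 0.6027, 0.3036]
tool_rot: [0.317, 0.948, -0.0, -0.0]
force: [-1.0, -0.6, 0.6]
finger_gap: 0.598
gripper_force: 0.0
t 0.65 tcp [0.1647 0.6027 0.3036] ydir 53.05 tilt [-0.02 -0.04] F [-1.  -0.6  0.6] gap 0.598
d cm [-75.73 -31.08   5.4 ]
```

```bash
python3 -m inch '[{"dx":-3.8,"dy":-1.55,"dz":0,"wx":0,"wy":0,"wz":0},{"dx":-3.8,"dy":-1.55,"dz":0,"wx":0,"wy":0,"wz":0},{"dx":-3.8,"dy":-1.55,"dz":0,"wx":0,"wy":0,"wz":0},{"dx":-3.8,"dy":-1.55,"dz":0,"wx":0,"wy":0,"wz":0},{"dx":-3.8,"dy":-1.55,"dz":0,"wx":0,"wy":0,"wz":0},{"dx":-3.8,"dy":-1.55,"dz":0,"wx":0,"wy":0,"wz":0},{"dx":-3.8,"dy":-1.55,"dz":0,"wx":0,"wy":0,"wz":0},{"dx":-3.8,"dy":-1.55,"dz":0,"wx":0,"wy":0,"wz":0},{"dx":-3.8,"dy":-1.55,"dz":0,"wx":0,"wy":0,"wz":0},{"dx":-3.8,"dy":-1.55,"dz":0,"wx":0,"wy":0,"wz":0}]'
python3 -m inch '[{"dx":-3.8,"dy":-1.55,"dz":0,"wx":0,"wy":0,"wz":0},{"dx":-3.8,"dy":-1.55,"dz":0,"wx":0,"wy":0,"wz":0},{"dx":-3.8,"dy":-1.55,"dz":0,"wx":0,"wy":0,"wz":0},{"dx":-3.8,"dy":-1.55,"dz":0,"wx":0,"wy":0,"wz":0},{"dx":-3.8,"dy":-1.55,"dz":0.7,"wx":0,"wy":0,"wz":0},{"dx":-3.8,"dy":-1.55,"dz":0.7,"wx":0,"wy":0,"wz":0},{"dx":-3.8,"dy":-1.55,"dz":1,"wx":0,"wy":0,"wz":0},{"dx":-3.8,"dy":-1.55,"dz":1,"wx":0,"wy":0,"wz":0},{"dx":-3.8,"dy":-1.55,"dz":1,"wx":0,"wy":0,"wz":0},{"dx":-3.5,"dy":-1.55,"dz":1,"wx":0,"wy":0,"wz":0}]'
python3 -m inch '[{"dx":0,"dy":0,"dz":0,"wx":0,"wy":0,"wz":0}]'
python3 go.py 0.583 -0.101 0.25
python3 - <<'E'
from h import *
c=cam('wrist'); snap('wrist','w1.png'); print(proj(c,[[.5833,-.1011,.129],[.5833,-.1011,.015],[.5833,-.1011,.104]]))
E
```

```text
t: 1.9
tcp_pos: [0.3753, 0.2491, 0.304]
tool_rot: [0.316, 0.949, 0.0, 0.0]
force: [0.1, 0.5, 0.8]
finger_gap: 0.596
gripper_force: 0.0
t: 3.15
tcp_pos: [0.583, -0.1019, 0.2495]
tool_rot: [0.317, 0.949, 0.0, 0.0]
force: [1.0, 0.0, 0.2]
finger_gap: 0.602
gripper_force: 0.0
t: 3.28
tcp_pos: [0.5834, -0.1031, 0.2489]
tool_rot: [0.318, 0.948, -0.0, 0.0]
force: [-0.8, 0.5, 0.9]
finger_gap: 0.6
gripper_force: 0.0
t 3.27 tcp [ 0.5834 -0.1031  0.2489] ydir 52.9 tilt [ 0.01 -0.03] F [-0.8  0.5  0.9] gap 0.6
d cm [ 0.16  0.15 -0.11]
[[317.71433944 230.2392849 ]
 [317.2807217  183.21947926]
 [317.58456306 216.14996575]]
```

View pics/w1.png

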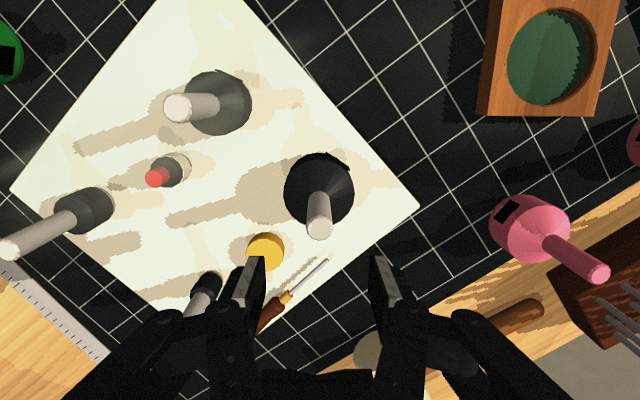

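The wrist view shows d's shank top at (320,230), and I predicted (318,230). The fingers straddle it and nothing is in the way, so I descend, grip and lift.

```bash
python3 -m inch '[{"dx":0.1,"dy":0.1,"dz":2,"wx":0,"wy":0,"wz":0},{"dx":0.1,"dy":0.1,"dz":2,"wx":0,"wy":0,"wz":0},{"dx":0,"dy":0,"dz":2,"wx":0,"wy":0,"wz":0},{"dx":0,"dy":0,"dz":2,"wx":0,"wy":0,"wz":0},{"dx":0,"dy":0,"dz":1,"wx":0,"wy":0,"wz":0},{"dx":0,"dy":0,"dz":0,"wx":0,"wy":0,"wz":0}]'
python3 go.py 0.5833 -0.1011 0.158
python3 -m inch '[{"dx":0,"dy":0,"dz":0,"wx":0,"wy":0,"wz":0},{"dx":0,"dy":0,"dz":0,"wx":0,"wy":0,"wz":0},{"dx":0,"dy":0,"dz":0,"wx":0,"wy":0,"wz":0},{"dx":0,"dy":0,"dz":0,"wx":0,"wy":0,"wz":0},{"dx":0,"dy":0,"dz":0,"wx":0,"wy":0,"wz":0},{"dx":0,"dy":0,"dz":0,"wx":0,"wy":0,"wz":0}]' 0 80
python3 -m inch '[{"dx":0,"dy":0,"dz":-0.5,"wx":0,"wy":0,"wz":0},{"dx":0,"dy":0,"dz":-1.5,"wx":0,"wy":0,"wz":0},{"dx":0,"dy":0,"dz":-2,"wx":0,"wy":0,"wz":0},{"dx":0,"dy":0,"dz":-2,"wx":0,"wy":0,"wz":0},{"dx":0,"dy":0,"dz":-2,"wx":0,"wy":0,"wz":0},{"dx":0,"dy":0,"dz":-2,"wx":0,"wy":0,"wz":0},{"dx":0,"dy":0,"dz":-2,"wx":0,"wy":0,"wz":0},{"dx":0,"dy":0,"dz":0,"wx":0,"wy":0,"wz":0}]'
python3 go.py 0.6151 0.1268 0.28
```

```text
t: 4.08
tcp_pos: [0.5814, -0.097, 0.1596]
tool_rot: [0.317, 0.948, 0.0, -0.001]
force: [0.4, -0.1, 0.9]
finger_gap: 0.603
gripper_force: 0.0
t 4.08 tcp [ 0.5814 -0.097   0.1596] ydir 53.04 tilt [-0.08  0.03] F [ 0.4 -0.1  0.9] gap 0.603
d cm [-0.4  -0.22  0.16]
t: 4.82
tcp_pos: [0.5822, -0.098, 0.1607]
tool_rot: [0.318, 0.948, -0.0, 0.001]
force: [-0.9, -0.8, 5.6]
finger_gap: 0.192
gripper_force: 78.1
t: 5.82
tcp_pos: [0.5826, -0.0979, 0.2817]
tool_rot: [0.318, 0.948, -0.0, 0.002]
force: [-0.9, 0.7, -4.5]
finger_gap: 0.19
gripper_force: 78.2
t 5.83 tcp [ 0.5826 -0.0979  0.2817] ydir 52.97 tilt [ 0.21 -0.08] F [-0.9  0.7 -4.5] gap 0.19
d cm [10.93 19.89  0.15]
```

d is held (gap 0.19 ≈ 16 mm, −5 N of weight). I carry it over the largest recess and check there.

```bash
python3 -m inch '[{"dx":0.6,"dy":1,"dz":0,"wx":0,"wy":0,"wz":0},{"dx":1.3,"dy":2.4,"dz":0,"wx":0,"wy":0,"wz":0},{"dx":1.9,"dy":3.2,"dz":0,"wx":0,"wy":0,"wz":0},{"dx":1.9,"dy":3.3,"dz":0,"wx":0,"wy":0,"wz":0},{"dx":1.9,"dy":3.3,"dz":0,"wx":0,"wy":0,"wz":0},{"dx":1.7,"dy":3.2,"dz":0,"wx":0,"wy":0,"wz":0},{"dx":1.3,"dy":2.4,"dz":0,"wx":0,"wy":0,"wz":0},{"dx":0.6,"dy":1.1,"dz":0,"wx":0,"wy":0,"wz":0},{"dx":0,"dy":0,"dz":0,"wx":0,"wy":0,"wz":0}]'
python3 -m inch '[{"dx":0,"dy":0,"dz":1,"wx":0,"wy":0,"wz":0},{"dx":0,"dy":0,"dz":2,"wx":0,"wy":0,"wz":0},{"dx":0,"dy":0,"dz":2,"wx":0,"wy":0,"wz":0},{"dx":0,"dy":0,"dz":2,"wx":0,"wy":0,"wz":0},{"dx":0,"dy":0,"dz":1,"wx":0,"wy":0,"wz":0},{"dx":0,"dy":0,"dz":0,"wx":0,"wy":0,"wz":0}]'
python3 go.py 0.6151 0.1268 0.161
python3 - <<'E'
from h import *
c=cam('wrist'); snap('wrist','w2.png'); print(proj(c,[[.6151,.1268,.024],[.6151,.1268,.056],[.6151,.1268,.17]]))
snap('top','t2.png');snap('scene','s2.png')
E
```

```text
t: 6.95
tcp_pos: [0.6118, 0.1294, 0.279]
tool_rot: [0.317, 0.948, -0.001, -0.001]
force: [0.4, -0.0, -4.7]
finger_gap: 0.191
gripper_force: 78.3
t: 7.7
tcp_pos: [0.6119, 0.1277, 0.1989]
tool_rot: [0.318, 0.948, -0.0, -0.001]
force: [0.3, -0.9, -4.4]
finger_gap: 0.191
gripper_force: 78.2
t 7.7 tcp [0.6119 0.1277 0.1989] ydir 52.9 tilt [-0.13 -0.01] F [ 0.3 -0.9 -4.4] gap 0.191
d cm [-0.32  0.12  3.79]
[[317.23711502 208.29313538]
 [317.28111228 223.37113713]
 [317.61035282 337.50969926]]
```

View pics/w2.png

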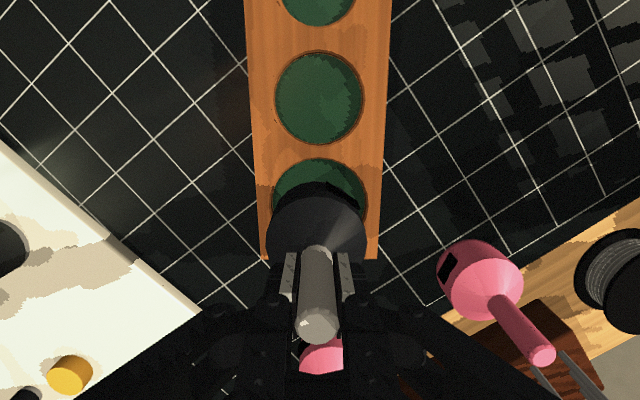

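The wrist view shows d hanging over the d recess: head centre at (317,225), shank top at about (320,327), c recess at (319,97). The lateral fit is good. Next I put numbers on the along-row offset.

Run:
```python
from h import *
c=cam('wrist')
u=np.array([np.cos(np.radians(-36.95)),np.sin(np.radians(-36.95))]);v=np.array([-u[1],u[0]])
O=np.array([.5296,.1911])
def st(p): return np.array([(p[:2]-O)@u,(p[:2]-O)@v]).round(4)
print('shank top',[st(onz(c,[[319,y]],.167)[0]) for y in(322,327,332)])
print('head front rim',[st(onz(c,[[317,183]],z)[0]) for z in(.054,.07)],'expect x=punch-.031')
print('c recess',st(onz(c,[[319,97]],.022)[0]),'exp .025')
for s in 'tcp_pos',: print(st(np.array(sense()[s])))
```

```text
shank top [array([0.1044, 0.0018]), array([0.1068, 0.0018]), array([0.1092, 0.0018])]
head front rim [array([0.0791, 0.0013]), array([0.0747, 0.0013])] expect x=punch-.031
c recess [0.0223 0.0029] exp .025
[ 0.1044 -0.    ]
```

```bash
python3 -m inch '[{"dx":0.1,"dy":-0.1,"dz":0.8,"wx":0,"wy":0,"wz":0},{"dx":0,"dy":0,"dz":0.8,"wx":0,"wy":0,"wz":0},{"dx":0,"dy":0,"dz":0.8,"wx":0,"wy":0,"wz":0},{"dx":0,"dy":0,"dz":0.5,"wx":0,"wy":0,"wz":0},{"dx":0,"dy":0,"dz":0.3,"wx":0,"wy":0,"wz":0},{"dx":0,"dy":0,"dz":0.2,"wx":0,"wy":0,"wz":0},{"dx":0,"dy":0,"dz":0.2,"wx":0,"wy":0,"wz":0},{"dx":0,"dy":0,"dz":0,"wx":0,"wy":0,"wz":0}]'
python3 go.py
```

```text
t: 8.85
tcp_pos: [0.611, 0.1284, 0.1639]
tool_rot: [0.318, 0.948, 0.0, -0.0]
force: [-0.3, -0.8, -4.3]
finger_gap: 0.188
gripper_force: 78.4
t 8.85 tcp [0.611  0.1284 0.1639] ydir 52.96 tilt [-0.  0.] F [-0.3 -0.8 -4.3] gap 0.188
```

Not in contact yet (still −4.3 N of weight), so I go down in 1 mm steps.

```bash
python3 -m inch '[{"dx":0,"dy":0,"dz":0.1,"wx":0,"wy":0,"wz":0},{"dx":0,"dy":0,"dz":0.1,"wx":0,"wy":0,"wz":0},{"dx":0,"dy":0,"dz":0,"wx":0,"wy":0,"wz":0}]' | grep -E "force|tcp"
python3 -m inch '[{"dx":0,"dy":0,"dz":0.1,"wx":0,"wy":0,"wz":0},{"dx":0,"dy":0,"dz":0,"wx":0,"wy":0,"wz":0}]'| grep -E "force|tcp"
```

```text
tcp_pos: [0.611, 0.1284, 0.1619]
force: [0.1, -0.0, -4.7]
gripper_force: 78.4
tcp_pos: [0.611, 0.1283, 0.1618]
force: [-2.2, 0.2, 2.6]
gripper_force: 79.1
```

Contact at z = 0.1618, as expected. I release, lift, check, and work out the move to c.

```bash
python3 -m inch '[{"dx":0,"dy":0,"dz":0,"wx":0,"wy":0,"wz":0},{"dx":0,"dy":0,"dz":0,"wx":0,"wy":0,"wz":0},{"dx":0,"dy":0,"dz":0,"wx":0,"wy":0,"wz":0},{"dx":0,"dy":0,"dz":-0.5,"wx":0,"wy":0,"wz":0},{"dx":0,"dy":0,"dz":-2,"wx":0,"wy":0,"wz":0},{"dx":0,"dy":0,"dz":-3,"wx":0,"wy":0,"wz":0},{"dx":0,"dy":0,"dz":-3,"wx":0,"wy":0,"wz":0},{"dx":0,"dy":0,"dz":-0.5,"wx":0,"wy":0,"wz":0}]' 0.5
python3 go.py 0.4729 -0.1221 0.25
```

```text
t: 10.48
tcp_pos: [0.6122, 0.1285, 0.2535]
tool_rot: [0.318, 0.948, 0.001, 0.003]
force: [-0.5, 0.2, -1.0]
finger_gap: 0.499
gripper_force: 0.0
t 10.47 tcp [0.6122 0.1285 0.2535] ydir 52.97 tilt [0.31 0.01] F [-0.5  0.2 -1. ] gap 0.499
d cm [ -3.97 -28.4    0.27]
```

```bash
python3 -m inch '[{"dx":-0.2,"dy":-1.5,"dz":0,"wx":0,"wy":0,"wz":0},{"dx":-0.5,"dy":-3.3,"dz":0,"wx":0,"wy":0,"wz":0},{"dx":-0.6,"dy":-4.5,"dz":0,"wx":0,"wy":0,"wz":0},{"dx":-0.7,"dy":-4.9,"dz":0,"wx":0,"wy":0,"wz":0},{"dx":-0.7,"dy":-4.9,"dz":0,"wx":0,"wy":0,"wz":0},{"dx":-0.6,"dy":-4.5,"dz":0,"wx":0,"wy":0,"wz":0},{"dx":-0.5,"dy":-3.3,"dz":0.2,"wx":0,"wy":0,"wz":0},{"dx":-0.2,"dy":-1.5,"dz":0.1,"wx":0,"wy":0,"wz":0},{"dx":0,"dy":0,"dz":0,"wx":0,"wy":0,"wz":0}]' >/dev/null
python3 go.py 0.4729 -0.1221 0.1565
python3 - <<'E'
from h import *
c=cam('wrist'); snap('wrist','w3.png'); snap('top','t3.png');snap('scene','s3.png');print(proj(c,[[.4729,-.1221,.125]]))
a=cv2.imread('pics/w3.png')[100:400,150:490]; b=cv2.imread('pics/t3.png')[110:270,160:310];b=cv2.resize(b,(281,300))
cv2.imwrite('pics/v3.png',np.hstack([a,b]))
E
```

```text
t 11.6 tcp [ 0.471  -0.1228  0.2471] ydir 52.84 tilt [-0.1   0.07] F [ 0.1 -0.9  0.8] gap 0.5
d cm [-0.13  0.17  9.06]
[[317.91122453 232.66295346]]
```

View pics/v3.png

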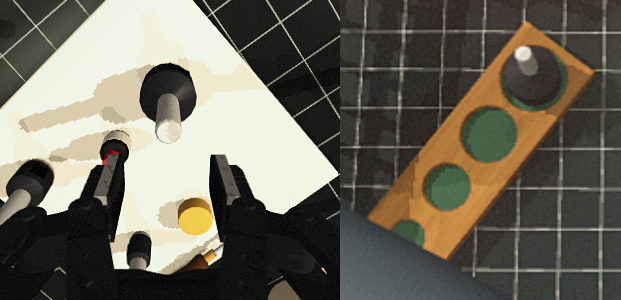

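c's shank top is at (319,232) in the wrist picture, and I predicted (318,233). d stands upright in its recess. The fingertips will stop at z ≈ 83 mm, above the bottle's 67 mm. I grip c.

```bash
python3 -m inch '[{"dx":-0.1,"dy":0.1,"dz":2,"wx":0,"wy":0,"wz":0},{"dx":0,"dy":0.05,"dz":2,"wx":0,"wy":0,"wz":0},{"dx":0,"dy":0,"dz":2,"wx":0,"wy":0,"wz":0},{"dx":0,"dy":0,"dz":2,"wx":0,"wy":0,"wz":0},{"dx":0,"dy":0,"dz":1,"wx":0,"wy":0,"wz":0},{"dx":0,"dy":0,"dz":0,"wx":0,"wy":0,"wz":0}]' >/dev/null
python3 go.py 0.4729 -0.1221 0.1565
python3 -m inch '[{"dx":0,"dy":0,"dz":0,"wx":0,"wy":0,"wz":0},{"dx":0,"dy":0,"dz":0,"wx":0,"wy":0,"wz":0},{"dx":0,"dy":0,"dz":0,"wx":0,"wy":0,"wz":0},{"dx":0,"dy":0,"dz":0,"wx":0,"wy":0,"wz":0},{"dx":0,"dy":0,"dz":0,"wx":0,"wy":0,"wz":0}]' 0 80
python3 -m inch '[{"dx":0,"dy":0,"dz":-0.5,"wx":0,"wy":0,"wz":0},{"dx":0,"dy":0,"dz":-1.5,"wx":0,"wy":0,"wz":0},{"dx":0,"dy":0,"dz":-2,"wx":0,"wy":0,"wz":0},{"dx":0,"dy":0,"dz":-2,"wx":0,"wy":0,"wz":0},{"dx":0,"dy":0,"dz":-2,"wx":0,"wy":0,"wz":0},{"dx":0,"dy":0,"dz":-2,"wx":0,"wy":0,"wz":0},{"dx":0,"dy":0,"dz":-2,"wx":0,"wy":0,"wz":0},{"dx":0,"dy":0,"dz":0,"wx":0,"wy":0,"wz":0}]'
python3 go.py 0.5496 0.1761 0.28
```

```text
t 12.5 tcp [ 0.4736 -0.1211  0.1574] ydir 53.03 tilt [-0.06  0.04] F [ 0.1  0.2 -0.1] gap 0.505
d cm [-0.01 -0.12  0.09]
t: 13.12
tcp_pos: [0.4739, -0.122, 0.1585]
tool_rot: [0.318, 0.948, -0.0, 0.001]
force: [-0.2, -0.2, 6.5]
finger_gap: 0.191
gripper_force: 78.4
t: 14.12
tcp_pos: [0.4736, -0.1219, 0.2785]
tool_rot: [0.318, 0.948, -0.0, 0.001]
force: [0.3, 0.5, -4.6]
finger_gap: 0.187
gripper_force: 78.2
t 14.12 tcp [ 0.4736 -0.1219  0.2785] ydir 52.97 tilt [ 0.08 -0.06] F [ 0.3  0.5 -4.6] gap 0.187
d cm [11.88 28.37 -0.17]
```

```bash
python3 -m inch '[{"dx":0.6,"dy":1.5,"dz":0,"wx":0,"wy":0,"wz":0},{"dx":1.4,"dy":3.3,"dz":0,"wx":0,"wy":0,"wz":0},{"dx":1.9,"dy":4.5,"dz":0,"wx":0,"wy":0,"wz":0},{"dx":2,"dy":4.9,"dz":0,"wx":0,"wy":0,"wz":0},{"dx":2,"dy":4.9,"dz":0,"wx":0,"wy":0,"wz":0},{"dx":1.9,"dy":4.5,"dz":0,"wx":0,"wy":0,"wz":0},{"dx":1.4,"dy":3.3,"dz":0,"wx":0,"wy":0,"wz":0},{"dx":0.6,"dy":1.5,"dz":0,"wx":0,"wy":0,"wz":0},{"dx":0,"dy":0,"dz":0,"wx":0,"wy":0,"wz":0}]' >/dev/null
python3 -m inch '[{"dx":0,"dy":0,"dz":1,"wx":0,"wy":0,"wz":0},{"dx":0,"dy":0,"dz":2,"wx":0,"wy":0,"wz":0},{"dx":0,"dy":0,"dz":2,"wx":0,"wy":0,"wz":0},{"dx":0,"dy":0,"dz":2,"wx":0,"wy":0,"wz":0},{"dx":0,"dy":0,"dz":1,"wx":0,"wy":0,"wz":0},{"dx":0,"dy":0,"dz":0,"wx":0,"wy":0,"wz":0}]' >/dev/null
python3 go.py 0.5496 0.1761 0.159
python3 - <<'E'
from h import *
snap('wrist','w4.png')
E
```

```text
t 16.0 tcp [0.5499 0.175  0.197 ] ydir 52.89 tilt [-0.13 -0.03] F [-0.6 -0.4 -4.7] gap 0.194
d cm [0.09 0.08 3.8 ]
```

View pics/w4.png

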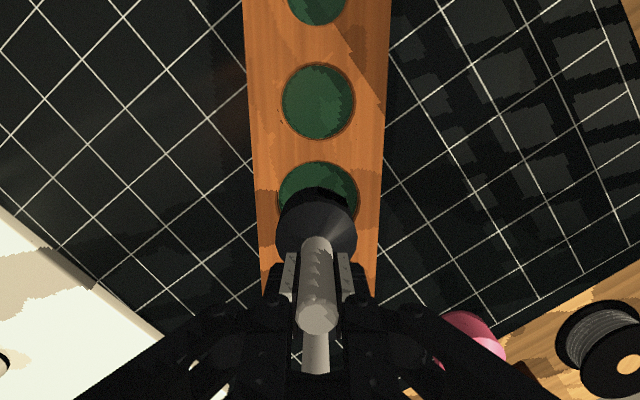

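c hangs over its recess (recess centre column 318, head 317), and d's shank behind it at (315,355) stays clear. I lower c gently.

```bash
python3 -m inch '[{"dx":0.05,"dy":0,"dz":0.8,"wx":0,"wy":0,"wz":0},{"dx":0,"dy":0,"dz":0.8,"wx":0,"wy":0,"wz":0},{"dx":0,"dy":0,"dz":0.8,"wx":0,"wy":0,"wz":0},{"dx":0,"dy":0,"dz":0.5,"wx":0,"wy":0,"wz":0},{"dx":0,"dy":0,"dz":0.3,"wx":0,"wy":0,"wz":0},{"dx":0,"dy":0,"dz":0.3,"wx":0,"wy":0,"wz":0},{"dx":0,"dy":0,"dz":0.1,"wx":0,"wy":0,"wz":0},{"dx":0,"dy":0,"dz":0,"wx":0,"wy":0,"wz":0}]' | grep -E "force|tcp"
python3 -m inch '[{"dx":0,"dy":0,"dz":0.1,"wx":0,"wy":0,"wz":0},{"dx":0,"dy":0,"dz":0,"wx":0,"wy":0,"wz":0}]'| grep -E "force|tcp"
```

```text
tcp_pos: [0.5501, 0.1763, 0.162]
force: [0.1, -0.3, -3.9]
gripper_force: 78.6
tcp_pos: [0.55, 0.1763, 0.161]
force: [-0.3, 0.4, -4.9]
gripper_force: 78.6
```

```bash
python3 -m inch '[{"dx":0,"dy":0,"dz":0.1,"wx":0,"wy":0,"wz":0},{"dx":0,"dy":0,"dz":0,"wx":0,"wy":0,"wz":0}]' | grep -E "force|tcp"
python3 -m inch '[{"dx":0,"dy":0,"dz":0.1,"wx":0,"wy":0,"wz":0},{"dx":0,"dy":0,"dz":0,"wx":0,"wy":0,"wz":0}]'| grep -E "force|tcp"
```

```text
tcp_pos: [0.55, 0.1762, 0.1598]
force: [-0.3, -0.3, -4.3]
gripper_force: 78.6
tcp_pos: [0.55, 0.1762, 0.1596]
force: [-2.5, -0.6, 1.9]
gripper_force: 79.3
```

Contact at the expected height. I release, lift and work out the move to b.

```bash
python3 -m inch '[{"dx":0,"dy":0,"dz":0,"wx":0,"wy":0,"wz":0},{"dx":0,"dy":0,"dz":0,"wx":0,"wy":0,"wz":0},{"dx":0,"dy":0,"dz":0,"wx":0,"wy":0,"wz":0},{"dx":0,"dy":0,"dz":-0.5,"wx":0,"wy":0,"wz":0},{"dx":0,"dy":0,"dz":-2,"wx":0,"wy":0,"wz":0},{"dx":0,"dy":0,"dz":-3,"wx":0,"wy":0,"wz":0},{"dx":0,"dy":0,"dz":-3,"wx":0,"wy":0,"wz":0},{"dx":0,"dy":0,"dz":-0.5,"wx":0,"wy":0,"wz":0}]' 0.5 | grep -E "gap|tcp"
python3 go.py 0.465 -0.2917 0.245
```

```text
tcp_pos: [0.5512, 0.1764, 0.2513]
finger_gap: 0.505
t 18.8 tcp [0.5512 0.1764 0.2513] ydir 52.97 tilt [0.3  0.03] F [ 0.4 -0.4 -0.4] gap 0.505
d cm [-21.31 -42.56   0.56]
```

```bash
python3 -m inch '[{"dx":-0.6,"dy":-1.3,"dz":0,"wx":0,"wy":0,"wz":0},{"dx":-1.5,"dy":-3,"dz":0,"wx":0,"wy":0,"wz":0},{"dx":-2.1,"dy":-4.3,"dz":0,"wx":0,"wy":0,"wz":0},{"dx":-2.1,"dy":-4.3,"dz":0,"wx":0,"wy":0,"wz":0},{"dx":-2.1,"dy":-4.2,"dz":0,"wx":0,"wy":0,"wz":0},{"dx":-2.1,"dy":-4.2,"dz":0,"wx":0,"wy":0,"wz":0},{"dx":-2.1,"dy":-4.2,"dz":0,"wx":0,"wy":0,"wz":0},{"dx":-2.1,"dy":-4.2,"dz":0,"wx":0,"wy":0,"wz":0},{"dx":-2.2,"dy":-4.3,"dz":0,"wx":0,"wy":0,"wz":0},{"dx":-2.2,"dy":-4.3,"dz":0.2,"wx":0,"wy":0,"wz":0}]' >/dev/null
python3 -m inch '[{"dx":-1.5,"dy":-3,"dz":0.2,"wx":0,"wy":0,"wz":0},{"dx":-0.7,"dy":-1.3,"dz":0.1,"wx":0,"wy":0,"wz":0},{"dx":0,"dy":0,"dz":0,"wx":0,"wy":0,"wz":0}]' >/dev/null
python3 go.py 0.465 -0.2917 0.154
python3 - <<'E'
from h import *
c=cam('wrist'); snap('wrist','w5.png'); snap('top','t5.png');print(proj(c,[[.465,-.2917,.121]]))
a=cv2.imread('pics/w5.png')[100:400,150:490]; b=cv2.imread('pics/t5.png')[110:270,160:310];b=cv2.resize(b,(281,300))
cv2.imwrite('pics/v5.png',np.hstack([a,b]))
E
```

```text
t 20.43 tcp [ 0.4626 -0.2923  0.2429] ydir 52.86 tilt [-0.09  0.1 ] F [0.1 0.3 0.4] gap 0.5
d cm [-0.17  0.19  8.89]
[[318.09562544 233.49480009]]
```

View pics/v5.png

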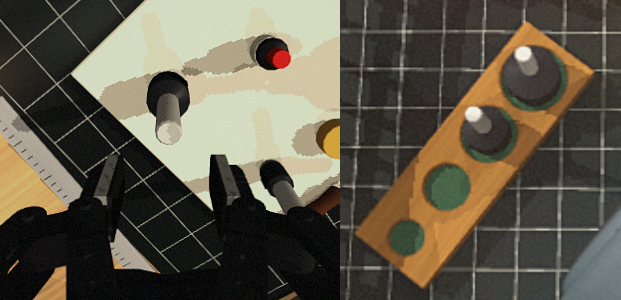

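b's shank top is at (319,233), as predicted. c and d stand upright in their recesses. I grip b.

```bash
python3 -m inch '[{"dx":-0.1,"dy":0.1,"dz":2,"wx":0,"wy":0,"wz":0},{"dx":-0.1,"dy":0,"dz":2,"wx":0,"wy":0,"wz":0},{"dx":0,"dy":0,"dz":2,"wx":0,"wy":0,"wz":0},{"dx":0,"dy":0,"dz":2,"wx":0,"wy":0,"wz":0},{"dx":0,"dy":0,"dz":0.8,"wx":0,"wy":0,"wz":0},{"dx":0,"dy":0,"dz":0,"wx":0,"wy":0,"wz":0}]' >/dev/null
python3 go.py 0.465 -0.2917 0.154
python3 -m inch '[{"dx":0,"dy":0,"dz":0,"wx":0,"wy":0,"wz":0},{"dx":0,"dy":0,"dz":0,"wx":0,"wy":0,"wz":0},{"dx":0,"dy":0,"dz":0,"wx":0,"wy":0,"wz":0},{"dx":0,"dy":0,"dz":0,"wx":0,"wy":0,"wz":0},{"dx":0,"dy":0,"dz":0,"wx":0,"wy":0,"wz":0}]' 0 80
python3 -m inch '[{"dx":0,"dy":0,"dz":-0.5,"wx":0,"wy":0,"wz":0},{"dx":0,"dy":0,"dz":-1.5,"wx":0,"wy":0,"wz":0},{"dx":0,"dy":0,"dz":-2,"wx":0,"wy":0,"wz":0},{"dx":0,"dy":0,"dz":-2,"wx":0,"wy":0,"wz":0},{"dx":0,"dy":0,"dz":-2,"wx":0,"wy":0,"wz":0},{"dx":0,"dy":0,"dz":-2,"wx":0,"wy":0,"wz":0},{"dx":0,"dy":0,"dz":-2,"wx":0,"wy":0,"wz":0},{"dx":0,"dy":0,"dz":0,"wx":0,"wy":0,"wz":0}]'
python3 go.py 0.4888 0.2218 0.28
```

```text
t 21.27 tcp [ 0.4657 -0.2915  0.1557] ydir 53.04 tilt [-0.05  0.05] F [0.3 0.3 1. ] gap 0.496
d cm [ 0.04 -0.06  0.17]
t: 21.9
tcp_pos: [0.4659, -0.2929, 0.1569]
tool_rot: [0.318, 0.948, -0.0, 0.001]
force: [-0.9, 0.8, 5.7]
finger_gap: 0.192
gripper_force: 78.5
t: 22.9
tcp_pos: [0.4662, -0.293, 0.2778]
tool_rot: [0.318, 0.948, -0.001, 0.002]
force: [-0.3, 0.2, -2.5]
finger_gap: 0.191
gripper_force: 78.0
t 22.9 tcp [ 0.4662 -0.293   0.2778] ydir 52.97 tilt [ 0.18 -0.17] F [-0.3  0.2 -2.5] gap 0.191
d cm [29.2  42.45 -0.36]
```

```bash
python3 -m inch '[{"dx":0.9,"dy":1.3,"dz":0,"wx":0,"wy":0,"wz":0},{"dx":2,"dy":3,"dz":0,"wx":0,"wy":0,"wz":0},{"dx":2.9,"dy":4.2,"dz":0,"wx":0,"wy":0,"wz":0},{"dx":2.9,"dy":4.2,"dz":0,"wx":0,"wy":0,"wz":0},{"dx":2.9,"dy":4.2,"dz":0,"wx":0,"wy":0,"wz":0},{"dx":2.9,"dy":4.2,"dz":0,"wx":0,"wy":0,"wz":0},{"dx":2.9,"dy":4.2,"dz":0,"wx":0,"wy":0,"wz":0},{"dx":2.9,"dy":4.2,"dz":0,"wx":0,"wy":0,"wz":0},{"dx":2.9,"dy":4.3,"dz":0,"wx":0,"wy":0,"wz":0},{"dx":2.9,"dy":4.3,"dz":0,"wx":0,"wy":0,"wz":0}]' >/dev/null
python3 -m inch '[{"dx":2,"dy":3,"dz":0,"wx":0,"wy":0,"wz":0},{"dx":0.9,"dy":1.3,"dz":0,"wx":0,"wy":0,"wz":0},{"dx":0,"dy":0,"dz":0,"wx":0,"wy":0,"wz":0}]' >/dev/null
python3 go.py 0.4888 0.2218 0.158
python3 -m inch '[{"dx":0,"dy":0,"dz":1,"wx":0,"wy":0,"wz":0},{"dx":0,"dy":0,"dz":2,"wx":0,"wy":0,"wz":0},{"dx":0,"dy":0,"dz":2,"wx":0,"wy":0,"wz":0},{"dx":0,"dy":0,"dz":2,"wx":0,"wy":0,"wz":0},{"dx":0,"dy":0,"dz":1,"wx":0,"wy":0,"wz":0},{"dx":0,"dy":0,"dz":0,"wx":0,"wy":0,"wz":0}]' >/dev/null
python3 go.py 0.4888 0.2218 0.158
python3 - <<'E'
from h import *
snap('wrist','w6.png')
E
```

```text
t 24.52 tcp [0.4885 0.2213 0.2751] ydir 53.09 tilt [-0.12 -0.05] F [-0.3  1.2 -2.2] gap 0.189
d cm [-1.000e-02  8.000e-02  1.171e+01]
t 25.27 tcp [0.4892 0.2197 0.1951] ydir 52.88 tilt [-0.12 -0.03] F [-0.1 -0.2 -2. ] gap 0.191
d cm [0.16 0.15 3.71]
```

View pics/w6.png

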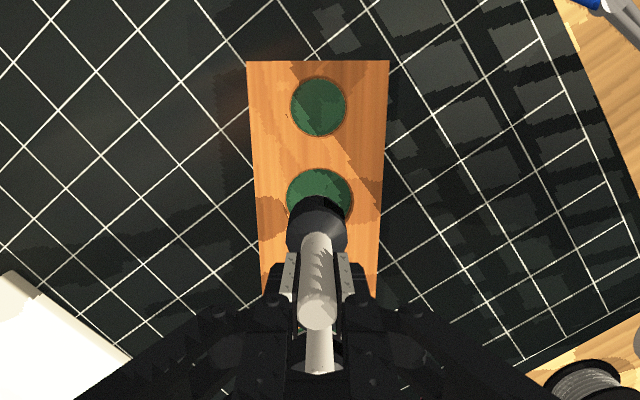

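b is over its recess (recess column 320, head 316), so I make the small dy correction and lower it.

```bash
python3 -m inch '[{"dx":0.05,"dy":0.1,"dz":0.8,"wx":0,"wy":0,"wz":0},{"dx":0,"dy":0,"dz":0.8,"wx":0,"wy":0,"wz":0},{"dx":0,"dy":0,"dz":0.8,"wx":0,"wy":0,"wz":0},{"dx":0,"dy":0,"dz":0.5,"wx":0,"wy":0,"wz":0},{"dx":0,"dy":0,"dz":0.3,"wx":0,"wy":0,"wz":0},{"dx":0,"dy":0,"dz":0.2,"wx":0,"wy":0,"wz":0},{"dx":0,"dy":0,"dz":0.1,"wx":0,"wy":0,"wz":0},{"dx":0,"dy":0,"dz":0,"wx":0,"wy":0,"wz":0}]' | grep -E "force|tcp"
python3 -m inch '[{"dx":0,"dy":0,"dz":0.1,"wx":0,"wy":0,"wz":0},{"dx":0,"dy":0,"dz":0,"wx":0,"wy":0,"wz":0}]'| grep -E "force|tcp"
```

```text
tcp_pos: [0.4898, 0.2217, 0.161]
force: [-0.1, -0.1, -2.2]
gripper_force: 78.4
tcp_pos: [0.4897, 0.2217, 0.1599]
force: [-0.9, 0.6, -2.5]
gripper_force: 78.4
```

```bash
python3 -m inch '[{"dx":0,"dy":0,"dz":0.1,"wx":0,"wy":0,"wz":0},{"dx":0,"dy":0,"dz":0,"wx":0,"wy":0,"wz":0}]' | grep -E "force|tcp"
python3 -m inch '[{"dx":0,"dy":0,"dz":0.1,"wx":0,"wy":0,"wz":0},{"dx":0,"dy":0,"dz":0,"wx":0,"wy":0,"wz":0}]'| grep -E "force|tcp"
```

```text
tcp_pos: [0.4897, 0.2217, 0.1589]
force: [0.5, -1.0, -2.6]
gripper_force: 78.4
tcp_pos: [0.4898, 0.2217, 0.1579]
force: [0.4, 0.4, -1.9]
gripper_force: 78.6
```

```bash
python3 -m inch '[{"dx":0,"dy":0,"dz":0.1,"wx":0,"wy":0,"wz":0},{"dx":0,"dy":0,"dz":0,"wx":0,"wy":0,"wz":0}]' | grep -E "force|tcp"
```

```text
tcp_pos: [0.4898, 0.2217, 0.1579]
force: [-2.3, -0.7, 5.1]
gripper_force: 79.5
```

Contact. I release, lift and head for a.

```bash
python3 -m inch '[{"dx":0,"dy":0,"dz":0,"wx":0,"wy":0,"wz":0},{"dx":0,"dy":0,"dz":0,"wx":0,"wy":0,"wz":0},{"dx":0,"dy":0,"dz":0,"wx":0,"wy":0,"wz":0},{"dx":0,"dy":0,"dz":-0.5,"wx":0,"wy":0,"wz":0},{"dx":0,"dy":0,"dz":-2,"wx":0,"wy":0,"wz":0},{"dx":0,"dy":0,"dz":-3,"wx":0,"wy":0,"wz":0},{"dx":0,"dy":0,"dz":-3,"wx":0,"wy":0,"wz":0},{"dx":0,"dy":0,"dz":-0.5,"wx":0,"wy":0,"wz":0}]' 0.5 | grep -E "gap|tcp"
python3 go.py 0.6001 -0.2586 0.242
```

```text
tcp_pos: [0.4908, 0.222, 0.2491]
finger_gap: 0.499
t 28.32 tcp [0.4908 0.222  0.2491] ydir 52.97 tilt [0.28 0.06] F [ 0.3 -0.  -0.2] gap 0.499
d cm [-37.67 -31.78   0.71]
```

```bash
python3 -m inch '[{"dx":-1.1,"dy":-1,"dz":0,"wx":0,"wy":0,"wz":0},{"dx":-2.6,"dy":-2.2,"dz":0,"wx":0,"wy":0,"wz":0},{"dx":-3.8,"dy":-3.2,"dz":0,"wx":0,"wy":0,"wz":0},{"dx":-3.8,"dy":-3.2,"dz":0,"wx":0,"wy":0,"wz":0},{"dx":-3.8,"dy":-3.2,"dz":0,"wx":0,"wy":0,"wz":0},{"dx":-3.8,"dy":-3.2,"dz":0,"wx":0,"wy":0,"wz":0},{"dx":-3.8,"dy":-3.2,"dz":0,"wx":0,"wy":0,"wz":0},{"dx":-3.8,"dy":-3.2,"dz":0,"wx":0,"wy":0,"wz":0},{"dx":-3.8,"dy":-3.1,"dz":0.2,"wx":0,"wy":0,"wz":0},{"dx":-3.8,"dy":-3.1,"dz":0.2,"wx":0,"wy":0,"wz":0}]' >/dev/null
python3 -m inch '[{"dx":-2.5,"dy":-2.2,"dz":0.2,"wx":0,"wy":0,"wz":0},{"dx":-1.1,"dy":-1,"dz":0.1,"wx":0,"wy":0,"wz":0},{"dx":0,"dy":0,"dz":0,"wx":0,"wy":0,"wz":0}]' >/dev/null
python3 go.py 0.6001 -0.2586 0.15
python3 - <<'E'
from h import *
c=cam('wrist'); snap('wrist','w7.png'); snap('top','t7.png');print(proj(c,[[.6001,-.2586,.117]]))
a=cv2.imread('pics/w7.png')[100:400,150:490]; b=cv2.imread('pics/t7.png')[110:270,160:310];b=cv2.resize(b,(281,300))
cv2.imwrite('pics/v7.png',np.hstack([a,b]))
E
```

```text
t 29.95 tcp [ 0.5983 -0.2598  0.2385] ydir 52.87 tilt [-0.13  0.09] F [0.1 0.6 0.1] gap 0.502
d cm [-0.1   0.2   8.85]
[[318.37023395 232.73217548]]
```

View pics/v7.png

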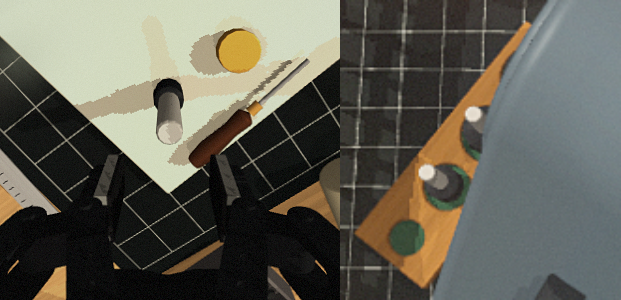

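a's shank top is at (319,232), as predicted. b stands in its recess, and the awl lies well below the fingertips. I grip a.

```bash
python3 -m inch '[{"dx":-0.1,"dy":0.1,"dz":2,"wx":0,"wy":0,"wz":0},{"dx":0,"dy":0,"dz":2,"wx":0,"wy":0,"wz":0},{"dx":0,"dy":0,"dz":2,"wx":0,"wy":0,"wz":0},{"dx":0,"dy":0,"dz":2,"wx":0,"wy":0,"wz":0},{"dx":0,"dy":0,"dz":0.7,"wx":0,"wy":0,"wz":0},{"dx":0,"dy":0,"dz":0,"wx":0,"wy":0,"wz":0}]' >/dev/null
python3 go.py 0.6001 -0.2586 0.15
python3 -m inch '[{"dx":0,"dy":0,"dz":0,"wx":0,"wy":0,"wz":0},{"dx":0,"dy":0,"dz":0,"wx":0,"wy":0,"wz":0},{"dx":0,"dy":0,"dz":0,"wx":0,"wy":0,"wz":0},{"dx":0,"dy":0,"dz":0,"wx":0,"wy":0,"wz":0},{"dx":0,"dy":0,"dz":0,"wx":0,"wy":0,"wz":0}]' 0 80
python3 -m inch '[{"dx":0,"dy":0,"dz":-0.5,"wx":0,"wy":0,"wz":0},{"dx":0,"dy":0,"dz":-1.5,"wx":0,"wy":0,"wz":0},{"dx":0,"dy":0,"dz":-2,"wx":0,"wy":0,"wz":0},{"dx":0,"dy":0,"dz":-2,"wx":0,"wy":0,"wz":0},{"dx":0,"dy":0,"dz":-2,"wx":0,"wy":0,"wz":0},{"dx":0,"dy":0,"dz":-2,"wx":0,"wy":0,"wz":0},{"dx":0,"dy":0,"dz":-3,"wx":0,"wy":0,"wz":0},{"dx":0,"dy":0,"dz":-1,"wx":0,"wy":0,"wz":0},{"dx":0,"dy":0,"dz":0,"wx":0,"wy":0,"wz":0}]'
python3 go.py 0.4313 0.2651 0.28
```

```text
t 30.8 tcp [ 0.6004 -0.2585  0.1525] ydir 52.99 tilt [-0.05  0.03] F [0.3 0.8 0.2] gap 0.502
d cm [ 0.02 -0.03  0.25]
t: 31.42
tcp_pos: [0.6011, -0.2595, 0.154]
tool_rot: [0.318, 0.948, -0.0, 0.001]
force: [-1.0, 0.1, 6.6]
finger_gap: 0.187
gripper_force: 78.4
t: 32.55
tcp_pos: [0.6006, -0.2589, 0.2936]
tool_rot: [0.318, 0.948, -0.0, 0.001]
force: [-1.2, -0.1, -2.1]
finger_gap: 0.189
gripper_force: 78.0
t 32.55 tcp [ 0.6006 -0.2589  0.2936] ydir 52.97 tilt [ 0.06 -0.04] F [-1.2 -0.1 -2.1] gap 0.189
d cm [45.08 31.64  1.31]
```

```bash
python3 -m inch '[{"dx":1.2,"dy":0.9,"dz":0,"wx":0,"wy":0,"wz":0},{"dx":2.9,"dy":2,"dz":0,"wx":0,"wy":0,"wz":0},{"dx":4.1,"dy":2.9,"dz":0,"wx":0,"wy":0,"wz":0},{"dx":4.1,"dy":2.9,"dz":0,"wx":0,"wy":0,"wz":0},{"dx":4.1,"dy":2.9,"dz":0,"wx":0,"wy":0,"wz":0},{"dx":4.1,"dy":2.9,"dz":0,"wx":0,"wy":0,"wz":0},{"dx":4.1,"dy":2.9,"dz":0,"wx":0,"wy":0,"wz":0},{"dx":4.1,"dy":2.9,"dz":0,"wx":0,"wy":0,"wz":0},{"dx":4.1,"dy":2.8,"dz":0,"wx":0,"wy":0,"wz":0},{"dx":4.1,"dy":2.8,"dz":0,"wx":0,"wy":0,"wz":0}]' >/dev/null
python3 -m inch '[{"dx":4.1,"dy":2.8,"dz":0,"wx":0,"wy":0,"wz":0},{"dx":2.8,"dy":2,"dz":0,"wx":0,"wy":0,"wz":0},{"dx":1.2,"dy":0.9,"dz":0,"wx":0,"wy":0,"wz":0},{"dx":0,"dy":0,"dz":0,"wx":0,"wy":0,"wz":0}]' >/dev/null
python3 -m inch '[{"dx":0,"dy":0.1,"dz":1,"wx":0,"wy":0,"wz":0},{"dx":0,"dy":0,"dz":2,"wx":0,"wy":0,"wz":0},{"dx":0,"dy":0,"dz":2,"wx":0,"wy":0,"wz":0},{"dx":0,"dy":0,"dz":2,"wx":0,"wy":0,"wz":0},{"dx":0,"dy":0,"dz":2,"wx":0,"wy":0,"wz":0},{"dx":0,"dy":0,"dz":0.5,"wx":0,"wy":0,"wz":0},{"dx":0,"dy":0,"dz":0,"wx":0,"wy":0,"wz":0}]' >/dev/null
python3 go.py 0.4313 0.2651 0.155
python3 - <<'E'
from h import *
snap('wrist','w8.png')
E
```

```text
t 35.17 tcp [0.4326 0.2644 0.1976] ydir 52.89 tilt [-0.04 -0.02] F [ 0.1  0.7 -2.5] gap 0.189
d cm [ 0.14 -0.02  4.26]
```

View pics/w8.png

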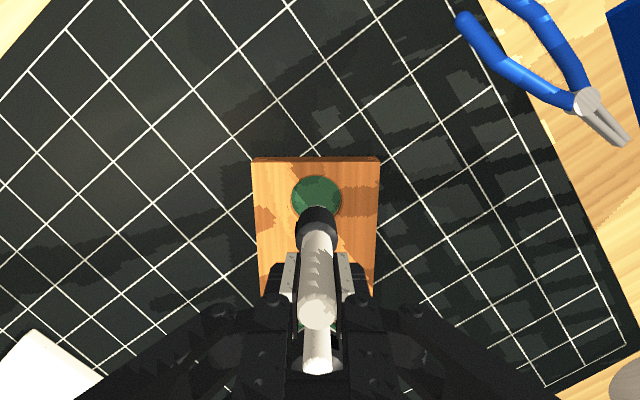

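a is lined up (recess column 317, head 317), with b's shank behind it and clear. I lower it to 5 mm above contact, then step down.

```bash
python3 -m inch '[{"dx":0,"dy":0,"dz":0.8,"wx":0,"wy":0,"wz":0},{"dx":0,"dy":0,"dz":0.8,"wx":0,"wy":0,"wz":0},{"dx":0,"dy":0,"dz":0.8,"wx":0,"wy":0,"wz":0},{"dx":0,"dy":0,"dz":0.6,"wx":0,"wy":0,"wz":0},{"dx":0,"dy":0,"dz":0.5,"wx":0,"wy":0,"wz":0},{"dx":0,"dy":0,"dz":0.3,"wx":0,"wy":0,"wz":0},{"dx":0,"dy":0,"dz":0.2,"wx":0,"wy":0,"wz":0},{"dx":0,"dy":0,"dz":0,"wx":0,"wy":0,"wz":0}]' | grep -E "force|tcp"
python3 -m inch '[{"dx":0,"dy":0,"dz":0.1,"wx":0,"wy":0,"wz":0},{"dx":0,"dy":0,"dz":0,"wx":0,"wy":0,"wz":0}]'| grep -E "force|tcp"
```

```text
tcp_pos: [0.4323, 0.2651, 0.1579]
force: [-0.0, 0.3, -2.3]
gripper_force: 78.2
tcp_pos: [0.4323, 0.2651, 0.157]
force: [-0.8, 1.0, -2.2]
gripper_force: 78.2
```

```bash
python3 -m inch '[{"dx":0,"dy":0,"dz":0.1,"wx":0,"wy":0,"wz":0},{"dx":0,"dy":0,"dz":0,"wx":0,"wy":0,"wz":0}]' | grep -E "force|tcp"
python3 -m inch '[{"dx":0,"dy":0,"dz":0.1,"wx":0,"wy":0,"wz":0},{"dx":0,"dy":0,"dz":0,"wx":0,"wy":0,"wz":0}]'| grep -E "force|tcp"
```

```text
tcp_pos: [0.4322, 0.2651, 0.1559]
force: [0.9, 0.5, -2.6]
gripper_force: 78.2
tcp_pos: [0.4323, 0.2651, 0.155]
force: [0.1, -0.2, -0.5]
gripper_force: 78.6
```

Just touching. I release and lift clear, then move back for a final check.

```bash
python3 -m inch '[{"dx":0,"dy":0,"dz":0,"wx":0,"wy":0,"wz":0},{"dx":0,"dy":0,"dz":0,"wx":0,"wy":0,"wz":0},{"dx":0,"dy":0,"dz":0,"wx":0,"wy":0,"wz":0},{"dx":0,"dy":0,"dz":-0.5,"wx":0,"wy":0,"wz":0},{"dx":0,"dy":0,"dz":-2,"wx":0,"wy":0,"wz":0},{"dx":0,"dy":0,"dz":-3,"wx":0,"wy":0,"wz":0},{"dx":0,"dy":0,"dz":-3,"wx":0,"wy":0,"wz":0},{"dx":0,"dy":0,"dz":-3,"wx":0,"wy":0,"wz":0}]' 0.5 | grep -E "gap|tcp"
python3 -m inch '[{"dx":3,"dy":1,"dz":-1,"wx":0,"wy":0,"wz":0},{"dx":4,"dy":3,"dz":0,"wx":0,"wy":0,"wz":0},{"dx":4,"dy":4,"dz":0,"wx":0,"wy":0,"wz":0},{"dx":4,"dy":4,"dz":0,"wx":0,"wy":0,"wz":0},{"dx":2,"dy":4,"dz":0,"wx":0,"wy":0,"wz":0},{"dx":0,"dy":2,"dz":0,"wx":0,"wy":0,"wz":0},{"dx":0,"dy":0,"dz":0,"wx":0,"wy":0,"wz":0}]' | grep -E "t:|tcp"
python3 - <<'E'
from h import *
snap('top','t9.png'); snap('scene','s9.png')
a=cv2.imread('pics/t9.png')[70:270,160:480]; b=cv2.imread('pics/s9.png')[130:290,140:480]
a=cv2.resize(a,(480,300)); b=cv2.resize(b,(600,283))
a=cv2.copyMakeBorder(a,0,0,0,120,cv2.BORDER_CONSTANT); cv2.imwrite('pics/v9.png',np.vstack([a,b]))
E
```

```text
tcp_pos: [0.4321, 0.265, 0.2712]
finger_gap: 0.5
t: 38.85
tcp_pos: [0.4052, 0.5121, 0.2798]
tool_rot: [0.317, 0.948, 0.0, 0.0]
```

View pics/v9.png

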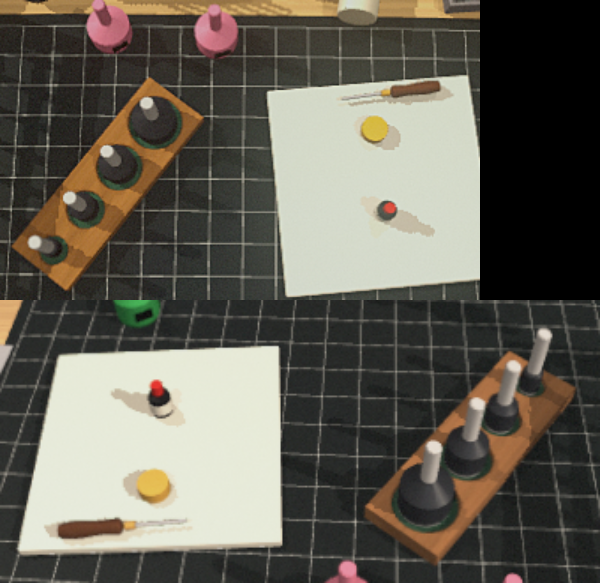

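The picture shows all four punches upright in their recesses, and the bottle, wax cake and awl where they were. I triangulate the shank tops once, then hand in.

Run:
```python
from h import *
T,S=cam('top'),cam('scene')
P={'d':((258,138.7),(385.3,213.3)),'c':((231.3,171.3),(410.3,188.9)),'b':((206,202),(430.7,168.5)),'a':((183.3,231.3),(448.2,149.8))}
y=np.radians(-36.95);u=np.array([np.cos(y),np.sin(y)]);v=np.array([-u[1],u[0]])
for k,(a,b) in P.items():
    p,e=tri(T,a,S,b); q=p[:2]-[.5296,.1911]; print(k,(q@u).round(4),(q@v).round(4),p[2].round(4))
```

```text
d 0.1063 -0.0016 0.1283
c 0.0248 0.0003 0.1231
b -0.0508 0.0018 0.1177
a -0.1215 0.0016 0.1152
```

```bash
python3 -c "
from h import *
print(workorder.sign_off())"
```

```text
the job is handed in; nothing more can be done
None
```

All four punches stand upright in their own recesses, measured within about 2 mm of centre; the dye bottle, wax cake and awl look unmoved in the final pictures, and the job was handed in at about 39 s (sign-off returned no verdict).

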